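# Test the bench stop button and restart

## Robot

A 7-joint arm with a two-finger parallel gripper is mounted at the origin on a cart in front of the work surface, level with it; the furniture and walls round the work are solid. World frame = base frame: x ahead of the robot, y to its left, z up, the work surface at z = 0. Lengths are in m, angles in rad, forces in N, time in s.
With the tool pointing down it reaches from about 0.4 to 0.85 m from the base axis. Payload 10.4 kg.
Tool frame: the origin (TCP) lies on the centre line of the jaws, within the pads' length; the fingertips stand 19 mm ahead of it and the grasp point (between the pads) is the TCP; z points along the fingers, y is the line along which they close (so a half turn about z gives the same grasp; the last joint's range is limited). The gripper opens to 85 mm and grips with 20 to 120 N. Pads are 22 mm wide; open, the fingers measure 114 mm over their backs; the gripper's body (76 mm by 85 mm) begins 54 mm behind the grasp point. The pads swing forward as they close: fully open they stand 13 mm farther back than shut.
Start: joints at [1.157, 0.332, -0.065, 1.46, 0.022, 1.35, -0.088], TCP at [0.238, -0.578, 0.25] pointing down, gripper open.
Joint ranges: [-2.6, 2.6], [-0.5, 2.12], [-1.47, 1.34], [0.16, 2.42], [-1.27, 4.41], [0.06, 2.06], [-2.6, 2.6]. Speed limits (rad/s): [2.22, 2.22, 2.79, 2.79, 3.14, 3.14, 3.14].

## Interface

Orientations are given as [roll, pitch, yaw] about the fixed x, y, z axes, in that order (R = Rz(yaw) Ry(pitch) Rx(roll)).
In Python, from bench import bot gives the robot as it stands. The module is installed in compiled form; this text tells all that it offers.
- The arm moves only by the tool jog_arm, never from a script. Its argument "plan" is text: rows parted by semicolons, each of 7 numbers parted by spaces: the turn, a rotation vector about the tool's x, y, z in degrees, then the shift along the tool's x, y, z in mm, then the opening, from 0 (shut) to 1 (fully open). A call has 1 to 20 rows; each row shifts and turns the commanded pose from where the row before left it, along the tool's axes as they then stand; what a row does not reach is not made up. A row lasts 1/8 s, in which the tool goes at most 62.5 mm and 10.7 degrees, less where a joint would pass 70% of its speed; a pose out of reach is approached as far as the arm can. A call with a gripper value outside its range is refused whole. The fingers move at their own pace and stop on an object; "squeeze" is the grip in N (left out, the last holds). Time passes only in rows, so rows that do not move let the fingers close. It gives the time, the measured TCP pose, the force, the opening and the grip force at its end, in the units of the state.
- bot.sense(): the state, without advancing time (a new reading comes with each control period).
- bot.snapshot(name): name is "scene" or "top" or "wrist"; returns the picture (400x640x3 uint8, red, green, blue); there is no depth.
- bot.calibration(name): a dict with "vertical_fov" (degrees; the focal length in pixels is half the picture's height over the tangent of half this angle, whatever the lens; pixels are square), "cx", "cy" (the principal point, pixels), "rvec" (rotation vector, rad) and "tvec" (3), from world to camera coordinates, as OpenCV has them; the wrist camera has in their place "tool_from_camera" (4x4, takes a point from camera to tool coordinates, whose origin is the TCP and whose axes are the flange's). Camera axes: x right, y down, z forward; pixel columns grow to the right and rows downward; lengths in m; the calibration is good to about 2 mm. A picture is of the moment at which its call begins: read the wrist's pose just before it. calibration takes no time and is no camera call.
- bot.close_job(): hands the job in; it is judged then, once.
The state is a dict: "time": time; "qpos": joint angles; "qvel": joint speeds; "effort": joint torques, N m; "tcp_pos": TCP position; "ee_rot": TCP orientation; "force": force on the tool from outside, world axes, zero at the start; "moment": the same for the moment, N m; "grip_width": finger opening in m; "grasp_force": force on a finger pad.
Only numpy, scipy, OpenCV 4.12 (cv2) and the standard library are available. Lean on these libraries where they do the work, as an engineer would, in place of code of your own. Each camera call takes 0.05 s, during which the arm holds its last target. There are 200 camera calls.

## Task

Test the bench's stop station: press the big mushroom button down with your fingertips until it stays in by itself and let go of it, then push one of its two rim wings sideways with the fingertips to twist the head clockwise (seen from above) until the button pops back up. After that press the small round start button on the other box down to its stop and leave it, so that both buttons are up again. Do not force the buttons, and do not pick up, push away or knock over anything that stands around.

Things in the scene. Friction and masses are not known exactly. Their poses are not given: they have to be found in the camera images.
- stop_box: Stop station: low grey painted box, 114 x 114 mm, top at 50 mm above the worktop, screwed down (cannot move). Origin: centre of its underside; z up. It carries the big white mushroom head on a black rubber neck.
- stop_top (a point): Centre of the top of the white mushroom head, on its vertical axis, 92 mm above the worktop when up (head sinks as pressed). Top flat to 12 mm radius, then slopes down slightly. The head is a disc of 90 mm diameter, rim 62 to 84 mm above the worktop, with two saw-tooth wings on the rim, half a turn apart, reaching out to 65 mm from the axis, 22 mm tall at the same heights.
- stop_wing_a (a point): Point on the steep driving face of the wing that points to -x (to the robot) at box yaw 0: 58 mm from the axis, at half the wing's height (73 mm up, button up). The face is vertical, radial, free from 45 to 65 mm from the axis, and looks to -y at box yaw 0; behind it a 35 mm ramp falls to the rim. Pushing this face turns the head clockwise from above.
- stop_wing_b (a point): The same point on the second wing (at +x at box yaw 0; its driving face looks to +y at box yaw 0).
- stop_press (a joint): How far the mushroom head is pressed in: 0 up, 0.011 m fully in. Its spring pushes back with 2 N when up and 6 N fully in, plus about 2 N of latch on the way. Pressed past 0.009 it latches and stays at about 0.009 when let go. Only the twist frees it.
- stop_twist (a joint): Turn of the mushroom head, 0 at rest, positive clockwise from above, end stop at 0.8 rad. A spring (0.01 to 0.04 N m, plus some 0.03 N m of latch) turns it back to 0 when let go. With the button latched in, a turn of about 0.45 rad frees the latch and the head springs up to 0.
- start_box: Start station: low grey painted box, 84 x 104 mm, top at 45 mm above the worktop, screwed down. Origin: centre of its underside. It carries one small round white push button, 40 mm diameter, in a metal collar.
- start_top (a point): Centre of the top of the start button, 58 mm above the worktop when up, flat, 10.5 mm above the collar.
- start_press (a joint): How far the start button is pressed: 0 up, 0.006 m at its stop. Spring: 2 N up, 5 N fully in; it comes back up by itself.
- flask_250: Bystander: conical flask, 80 mm across, 140 mm tall, loose, near the back. Leave it alone.
- beaker_100: Bystander: small beaker, 61 x 55 x 70 mm, loose, behind the boxes. Leave it alone.
- petri_2: Bystander: petri dish, 80 mm across, 17 mm tall, loose, between the two boxes towards the back. Leave it alone.
- crucible_2: Bystander: small crucible, 41 mm across, 34 mm tall, loose, between the two boxes. Leave it alone.
- marker_blue: Bystander: marker pen, 137 mm long, 19 mm tall, lying loose in front of the boxes. Leave it alone.
- dropper_2: Bystander: dropper bottle, 35 mm across, 104 mm tall, loose, at the right. Leave it alone.
Mind the look-alikes: they are no part of the job. Leave any pink look-alike of the stop_box alone.

How it is judged:
On the way, in this order (a step that is already met when the one before it is completed fails the run):
1. the mushroom button is pressed in and stays latched with nothing touching it (value of joint stop_press above 0.0065 m and contact force between each of the arm, the fingers and stop_box below 0.1 N), for 0.1 s.
2. the head is twisted clockwise and the button has popped up (value of joint stop_press below 0.002 m and value of joint stop_twist above 0.25 rad).
3. the start button is pressed to its stop (value of joint start_press above 0.0045 m), for 0.05 s.
At the end, for the whole second after the job is handed in: The mushroom button is up (pressed in less than 2 mm) and turned back (less than 0.1 rad), and the start button is up (pressed less than 1.5 mm) (value of joint stop_press below 0.002 m and value of joint stop_twist below 0.1 rad and value of joint start_press below 0.0015 m); the robot touches nothing.
It fails at once if the start button is pressed while the stop button is in (value of joint stop_press above 0.005 m and value of joint start_press above 0.003 m).
It fails at once if a button is forced or squeezed (more than 60 N) (contact force between anything else and stop_box above 60 N or contact force between anything else and start_box above 60 N).
It fails at once if a bystander is lifted, pushed away (more than 20 mm) or knocked over (distance of any of flask_250, beaker_100, petri_2, crucible_2, marker_blue, dropper_2 from where it was at the start of the episode above 0.02 m or angle between any of flask_250, beaker_100, crucible_2, dropper_2's own z axis and vertical above 0.5 rad).
It also fails if it takes over 64 s, if anything falls off the work surface, if the arm or the gripper's body presses on something with over 40 N, if the wrist force passes 120 N, or if a joint passes its speed limit or range.

## Working session

There is one attempt and no reset: what is moved stays moved. The work goes in short steps, Python scripts to look and compute and a tool call to move; the robot and the scene stay as the last step left them, time stands still between calls to the robot, and variables do not carry over. Pictures are saved under pics/ and viewed, at most 10 in all, crops included, and the job is handed in when it is done.

Besides the shell and the picture viewer there is one more tool, called by a JSON object that holds its "fn" and its "kwargs". jog_arm: Moves the arm, as the interface text tells. Its arguments: {"type":"object","properties":{"plan":{"type":"string"},"squeeze":{"type":"number"}},"required":["plan"]}

```bash
mkdir -p pics; python3 - <<'E'
from bench import bot
import cv2,numpy as np
s=bot.sense();print(s)
for n in("scene","top"):
    p=bot.snapshot(n);cv2.imwrite(f"pics/{n}0.png",p[:,:,::-1]);print(n,bot.calibration(n))
print(bot.calibration("wrist"))
E
```

```text
{'time': 0.0, 'qpos': array([ 1.15736104,  0.33290149, -0.06466531,  1.46096853,  0.02160926,
        1.34991442, -0.08849258]), 'qvel': array([-0.00048875,  0.00168954, -0.00154496, -0.00105993,  0.00117795,
       -0.0013976 ,  0.00054878]), 'effort': array([-3.87583077e-04, -6.25445437e+01,  4.88753035e-02, -3.91600800e+01,
        1.60992489e-02,  9.96892661e-03,  5.70708025e-06]), 'tcp_pos': array([ 0.23793496, -0.57754335,  0.24948435]), 'ee_rot': array([-3.14009914e+00,  9.08147496e-05,  3.90833585e-01]), 'force': array([-7.18964736e-04,  5.45769234e-01, -7.23507468e-01]), 'moment': array([-0.00032478, -0.0079229 ,  0.01668111]), 'grasp_force': 0.0, 'grip_width': 0.0855003219287447}
scene {'vertical_fov': 46.79895741288004, 'cx': 320.99280207841093, 'cy': 199.93285097172273, 'rvec': array([ 1.05052915, -2.2150848 ,  1.20897454]), 'tvec': array([0.33362596, 0.29596915, 1.06966038])}
top {'vertical_fov': 49.584726499912236, 'cx': 313.63080682189684, 'cy': 196.31046258670614, 'rvec': array([ 2.14569034, -2.12236754,  0.19799988]), 'tvec': array([-0.01732198,  0.5434238 ,  1.42595448])}
{'vertical_fov': 59.35932668117744, 'cx': 319.96386735860324, 'cy': 197.479950323001, 'tool_from_camera': array([[-1.27321502e-03, -9.59937293e-01, -2.80212015e-01,
         7.04265405e-02],
       [ 9.99999187e-01, -1.20140033e-03, -4.28050894e-04,
         3.24572431e-05],
       [ 7.42552098e-05, -2.80212332e-01,  9.59938041e-01,
        -1.23303986e-01],
       [ 0.00000000e+00,  0.00000000e+00,  0.00000000e+00,
         1.00000000e+00]])}
```

View pics/scene0.png

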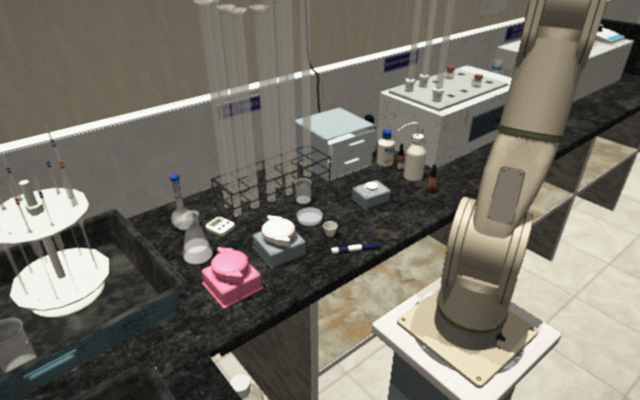

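View pics/top0.png

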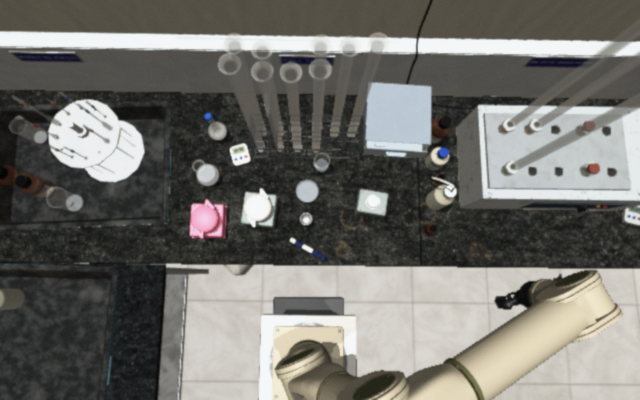

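Scene and top views: the white mushroom on the grey box is at top px (259,207) / scene px (279,232). The look-alike is the pink station at top (206,220) / scene (231,265). The start station is at top (373,201) / scene (371,188). I choose the white head on grey and will check it in a crop.

```bash
cat > h.py <<'E'
from bench import bot
import cv2,numpy as np
def K(n):
    c=bot.calibration(n);f=200/np.tan(np.radians(c["vertical_fov"])/2)
    return np.array([[f,0,c["cx"]],[0,f,c["cy"]],[0,0,1]]),c
def ray(n,uv,pose=None):
    k,c=K(n);d=np.linalg.inv(k)@[uv[0],uv[1],1]
    if n=="wrist":
        from scipy.spatial.transform import Rotation as R
        Rt=R.from_euler("xyz",pose["ee_rot"]).as_matrix();T=c["tool_from_camera"]
        return pose["tcp_pos"]+Rt@T[:3,3],Rt@T[:3,:3]@d
    R=cv2.Rodrigues(c["rvec"])[0];return -R.T@c["tvec"],R.T@d
def onplane(n,uv,z,pose=None):
    o,d=ray(n,uv,pose);return o+d*(z-o[2])/d[2]
def tri(rs):
    A=0;b=0
    for o,d in rs:
        d=d/np.linalg.norm(d);P=np.eye(3)-np.outer(d,d);A=A+P;b=b+P@o
    return np.linalg.solve(A,b)
def white(img,roi,t):
    u0,v0,u1,v1=roi;p=img[v0:v1,u0:u1].astype(int)
    m=((p.min(2)>t)&(p.max(2)-p.min(2)<60)).astype(np.uint8)
    n,l,s,c=cv2.connectedComponentsWithStats(m);i=1+np.argmax(s[1:,4])
    return (l==i).astype(np.uint8),c[i]+[u0,v0],s[i]
E
python3 - <<'E'
from h import *
im={n:cv2.imread(f"pics/{n}0.png")[:,:,::-1] for n in("scene","top")}
for name,rt,rs in(("stop",(240,185,280,228),(250,212,308,250)),("start",(358,188,388,215),(355,178,392,198))):
  for t in(185,200,215):
    _,a,sa=white(im["top"],rt,t);_,b,sb=white(im["scene"],rs,t)
    print(name,t,a,sa,b,sb,tri([ray("top",a),ray("scene",b)]),onplane("top",a,.078 if name=="stop" else .058))
a=cv2.resize(im["top"][180:240,235:285],(500,600),interpolation=2);cv2.imwrite("pics/c1.png",a[:,:,::-1])
E
```

```text
stop 185 [255.61592179 207.10614525] [  2   4  29  38 716] [277.63778163 228.01733102] [ 12   4  32  25 577] [0.49716192 0.17828507 0.08522504] [0.49962566 0.18076058 0.078     ]
stop 200 [255.66419019 207.04754829] [  3   4  27  38 673] [277.74818841 227.93478261] [ 13   4  31  25 552] [0.49724882 0.1780145  0.08535603] [0.49982378 0.18060741 0.078     ]
stop 215 [256.34660033 206.91044776] [  4   4  26  37 603] [277.58015267 227.78053435] [ 13   4  30  24 524] [0.49851899 0.17662453 0.08430083] [0.50030925 0.17836447 0.078     ]
start 185 [372.10176125 201.78277886] [  0   3  29  23 511] [371.36216216 187.50810811] [  3   4  28  14 185] [ 0.5262331  -0.21037978  0.05050997] [ 0.52535883 -0.20895423  0.058     ]
start 200 [371.54154728 202.75071633] [  1   5  25  20 349] [370.85526316 184.97368421] [ 9  4 14  7 76] [ 0.52204754 -0.20531068  0.06374476] [ 0.52202466 -0.20701524  0.058     ]
start 215 [372.41420118 201.24852071] [  7   6  16  16 169] [371.15625 184.71875] [ 9  4 14  6 64] [ 0.5266693  -0.20960241  0.06106803] [ 0.52720045 -0.21003607  0.058     ]
```

View pics/c1.png

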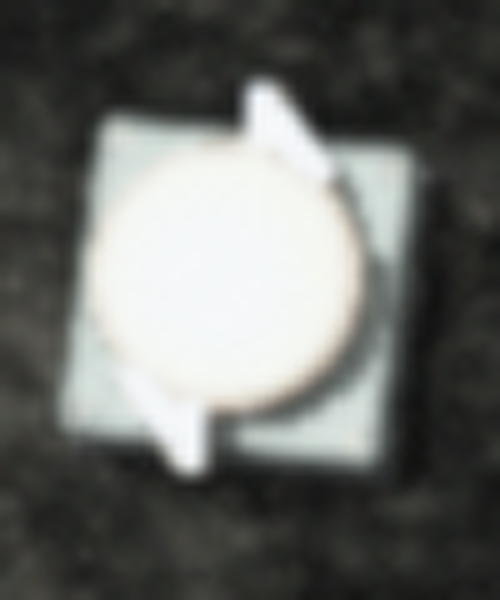

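The crop shows the white head on the grey box, with its centre near top px (257.7,207.7). Wing A's tip is near (254.5,227) with its steep face to the right, and wing B's near (260,188). Next I move to a wrist view of the start station, then one of the stop station.

{"fn": "jog_arm", "kwargs": {"plan": "0 0 7.5 0 0 0 0; 0 0 7.5 0 0 0 0; 0 0 7.4 0 0 0 0; 0 0 0 29 -37 0 0; 0 0 0 29 -37 0 0; 0 0 0 29 -37 0 0; 0 0 0 29 -37 0 0; 0 0 0 29 -37 0 0; 0 0 0 29 -37 0 0; 0 0 0 29 -37 0 0; 0 0 0 29 -37 0 0; 0 0 0 29 -37 0 0; 0 0 0 29 -37 0 0; 0 0 0 0 0 0 0; 0 0 0 0 0 0 0"}}

```text
time: 1.98
tcp_pos: [0.5277, -0.2084, 0.2499]
ee_rot: [3.141, 0.001, -0.0]
force: [-0.5, -0.3, 0.1]
grip_width: -0.0005
grasp_force: 0.0
```

```bash
python3 - <<'E'
from h import *
import pickle
s=bot.sense();p=bot.snapshot("wrist");cv2.imwrite("pics/w1.png",p[:,:,::-1]);pickle.dump(s,open("w1.pkl","wb"));print(s["tcp_pos"],s["ee_rot"],s["grip_width"])
E
```

```text
[ 0.52773268 -0.20840069  0.24990893] [ 3.14144627e+00  9.00134661e-04 -3.53118771e-04] -0.0004531023721542758
```

{"fn": "jog_arm", "kwargs": {"plan": "0 0 0 0 -39 0 0; 0 0 0 0 -39 0 0; 0 0 0 0 -39 0 0; 0 0 0 0 -39 0 0; 0 0 0 0 -39 0 0; 0 0 0 0 -39 0 0; 0 0 0 0 -39 0 0; 0 0 0 0 -39 0 0; 0 0 0 0 -39 0 0; 0 0 0 0 -39 0 0; 0 0 0 0 0 0 0; 0 0 0 0 0 0 0"}}

```text
time: 3.52
tcp_pos: [0.5286, 0.1803, 0.2501]
ee_rot: [3.141, 0.0, -0.002]
force: [0.1, 0.5, -0.4]
grip_width: -0.0004
grasp_force: 0.0
```

```bash
python3 - <<'E'
from h import *
import pickle
s=bot.sense();p=bot.snapshot("wrist");cv2.imwrite("pics/w2.png",p[:,:,::-1]);pickle.dump(s,open("w2.pkl","wb"));print(s["tcp_pos"],s["ee_rot"],s["grip_width"],s["time"],s["force"])
a=np.hstack([cv2.imread("pics/w1.png"),cv2.imread("pics/w2.png")])
cv2.imwrite("pics/w12.png",cv2.resize(np.vstack([a[:,:640],a[:,640:]]),(480,600)))
E
```

```text
[0.52857777 0.18028988 0.25008608] [ 3.14058699e+00  1.28334317e-04 -2.14152211e-03] -0.0003581014031732922 3.525 [ 0.07335301  0.48312185 -0.39916635]
```

View pics/w2.png

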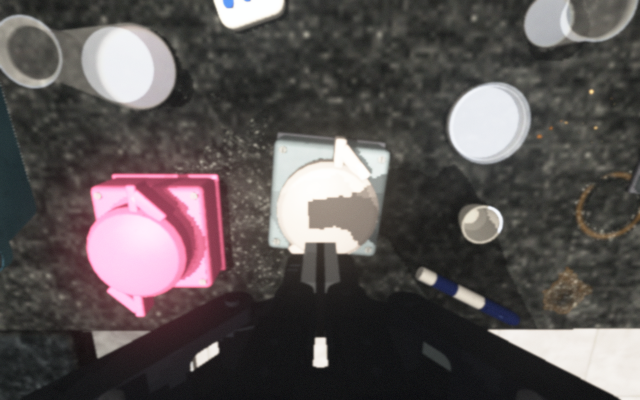

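View pics/w1.png

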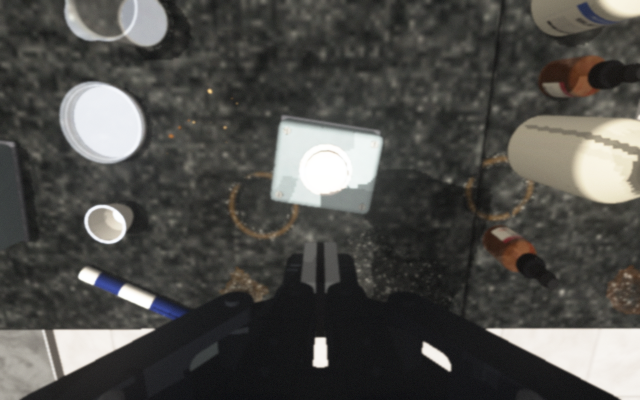

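w2 shows the head's rim circle centred near (328,210) and wing B's steep face near (336,150), with the pink look-alike at (138,250). w1 shows the start button near (326,170).

```bash
python3 - <<'E'
from h import *
import pickle
for f,roi in(("w1",(295,135,360,205)),("w2",(255,125,395,245))):
    s=pickle.load(open(f+".pkl","rb"));im=cv2.imread(f"pics/{f}.png")[:,:,::-1]
    if f=="w1":
        for t in(225,240):
            m,c,st=white(im,roi,t);print(t,c,st);u=c
        print("start",onplane("wrist",u,.058,s))
        top=np.array([371.9,201.6]);print("tri",tri([ray("wrist",u,s),ray("top",top)]))
        quad=[(281,122),(382,134),(368,213),(272,197)]
        q=[onplane("wrist",x,.045,s) for x in quad];print(np.round(q,3),np.mean(q,0))
    else:
        p=im[roi[1]:roi[3],roi[0]:roi[2]].astype(int)
        m=((p[:,:,0]-p[:,:,2]>8)&(p[:,:,0]>90)).astype(np.uint8)
        ys,xs=np.nonzero(m);print("warm mask",m.sum(),xs.min()+255,xs.max()+255,ys.min()+125)
        L=[]
        for y in range(172,232,6):
            r=np.nonzero(m[y-125])[0]
            if len(r):L.append((r.min()+255,y));L.append((r.max()+255,y))
        print(L)
        L=np.array(L,float);A=np.c_[2*L,np.ones(len(L))];x=np.linalg.lstsq(A,(L**2).sum(1),rcond=None)[0];r=np.sqrt(x[2]+x[0]**2+x[1]**2);print("circ",x[:2],r)
        for z in(.073,.084):print("stop",onplane("wrist",x[:2],z,s))
        print("tri",tri([ray("wrist",x[:2],s),ray("top",(257.7,207.7))]))
        for uv in((335,140),(338,161)):print("face b",onplane("wrist",uv,.084,s))
        quad=[(275,137),(391,146),(374,255),(269,245)]
        q=[onplane("wrist",x,.05,s) for x in quad];print(np.round(q,3),np.mean(q,0))
cv2.imwrite("pics/c2.png",cv2.resize(cv2.imread("pics/w2.png")[125:265,255:405],(640,597),interpolation=2))
for uv in((259.4,189),(255.8,226)):print(onplane("top",uv,.084))
E
```

```text
225 [325.4488558  164.50289495] [   0    0   65   68 3627]
240 [328.00133929 168.51517857] [   4    7   61   53 2240]
start [ 0.53359363 -0.21599385  0.058     ]
tri [ 0.529342   -0.21422684  0.03335844]
[[ 0.574 -0.173  0.045]
 [ 0.563 -0.266  0.045]
 [ 0.486 -0.256  0.045]
 [ 0.503 -0.162  0.045]] [ 0.53166823 -0.21424657  0.045     ]
warm mask 6323 255 394 130
[(np.int64(259), 172), (np.int64(369), 172), (np.int64(256), 178), (np.int64(368), 178), (np.int64(255), 184), (np.int64(371), 184), (np.int64(255), 190), (np.int64(374), 190), (np.int64(255), 196), (np.int64(376), 196), (np.int64(255), 202), (np.int64(378), 202), (np.int64(258), 208), (np.int64(378), 208), (np.int64(263), 214), (np.int64(378), 214), (np.int64(255), 220), (np.int64(377), 220), (np.int64(255), 226), (np.int64(375), 226)]
circ [315.51869885 203.6907999 ] 61.627542165264195
stop [0.50557064 0.18396209 0.073     ]
stop [0.50899539 0.18381468 0.084     ]
tri [0.50051641 0.18050481 0.053649  ]
face b [0.56361882 0.16746164 0.084     ]
face b [0.54620081 0.16481047 0.084     ]
[[0.562 0.221 0.05 ]
 [0.554 0.114 0.05 ]
 [0.444 0.126 0.05 ]
 [0.455 0.231 0.05 ]] [0.50387629 0.17299394 0.05      ]
[0.55971329 0.16947039 0.084     ]
[0.43619652 0.17731599 0.084     ]
```

View pics/c2.png

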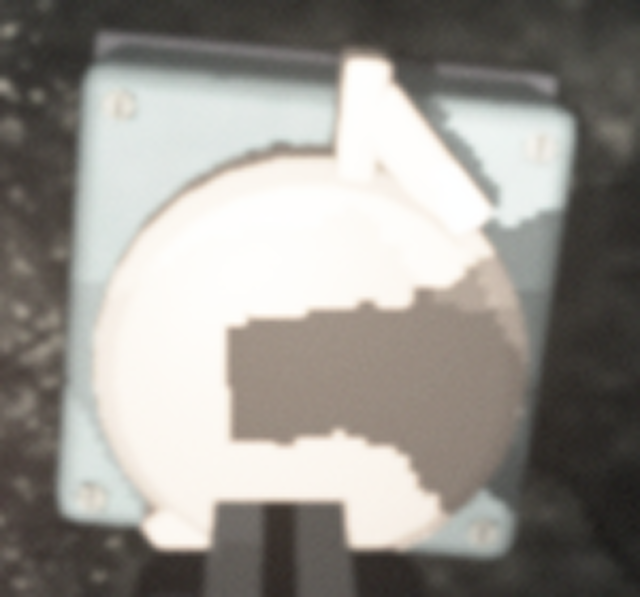

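The crop confirms the white head on the grey box: rim centre at crop (311,365), four screws visible, wing B's face at crop (343,60–165), and wing A under the fingers.

```bash
python3 - <<'E'
from h import *
import pickle
s=pickle.load(open("w2.pkl","rb"));k=150/640
g=lambda x,y:(255+x*k-.4,125+y*k-.4)
P=lambda x,y,z:onplane("wrist",g(x,y),z,s)
sc=[P(*q,.05) for q in((120,105),(540,148),(482,533),(92,497))];c=np.mean(sc,0)
print(np.round(sc,4),"box",c);d=(sc[0]+sc[1]-sc[2]-sc[3]);e=(sc[0]+sc[3]-sc[1]-sc[2]);print("yaw",np.degrees(np.arctan2(d[1],d[0])),np.degrees(np.arctan2(-e[0],e[1])))
for z in(.073,.078,.084):print("head",P(311,365,z))
print("wing",P(343,60,.084),P(340,165,.084))
print("tri head",tri([ray("wrist",g(311,365),s),ray("top",(257.7,207.7)),ray("scene",(278.5,228))]))
s=pickle.load(open("w1.pkl","rb"));im=cv2.imread("pics/w1.png")[110:225,260:395]
cv2.imwrite("pics/c3.png",cv2.resize(im,(700,596),interpolation=2))
E
```

```text
[[0.5512 0.2142 0.05  ]
 [0.5415 0.1229 0.05  ]
 [0.45   0.1324 0.05  ]
 [0.4596 0.2237 0.05  ]] box [0.50055687 0.17328988 0.05      ]
yaw -5.945681604911789 -6.006854797199599
head [0.49943765 0.17321503 0.073     ]
head [0.50109644 0.17332692 0.078     ]
head [0.50308699 0.17346118 0.084     ]
wing [0.56470799 0.16747868 0.084     ] [0.54429305 0.16789064 0.084     ]
tri head [0.49944401 0.17288354 0.07962907]
```

View pics/c3.png

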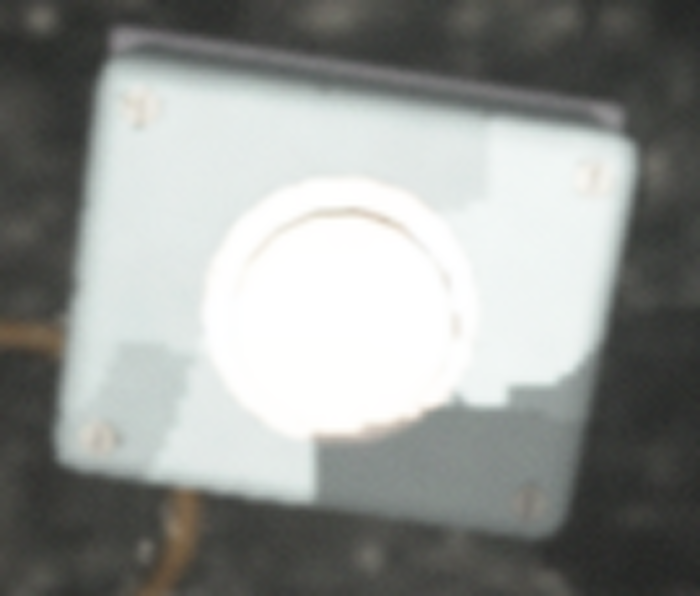

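The crop shows the start button disc centred at crop (346,320) in its collar, and four screws on the box. The stop axis is at about (0.5005, 0.1733) with yaw −6°; the tri-view height of 0.0796 agrees with the text. Going down to press.

{"fn": "jog_arm", "kwargs": {"plan": "0 0 0 -14 3.5 10 0; 0 0 0 -14 3.5 30 0; 0 0 0 0 0 40 0; 0 0 0 0 0 30 0; 0 0 0 0 0 15 0; 0 0 0 0 0 6 0; 0 0 0 0 0 0 0; 0 0 0 0 0 0 0"}}

```text
time: 4.58
tcp_pos: [0.5008, 0.1752, 0.1203]
ee_rot: [-3.141, -0.002, -0.0]
force: [-0.7, 0.2, -0.2]
grip_width: 0.0
grasp_force: 0.0
```

```bash
python3 - <<'E'
from h import *
import pickle
s=pickle.load(open("w1.pkl","rb"));k=135/700
P=lambda x,y,z:onplane("wrist",(260+x*k-.4,110+y*k-.4),z,s)
sc=[P(*q,.045) for q in((137,105),(594,177),(528,502),(98,437))];print(np.round(sc,4),np.mean(sc,0));print(P(346,320,.058))
print(tri([ray("wrist",(326.3,171.3),s),ray("top",(372.4,201.2)),ray("scene",(371.1,184.8))]))
s=bot.sense();print(s["tcp_pos"],s["force"])
E
```

```text
[[ 0.5673 -0.1774  0.045 ]
 [ 0.5544 -0.2592  0.045 ]
 [ 0.493  -0.2493  0.045 ]
 [ 0.5059 -0.1683  0.045 ]] [ 0.5301439  -0.21355937  0.045     ]
[ 0.53098708 -0.21447374  0.058     ]
[ 0.52941389 -0.21248953  0.05717202]
[0.50082667 0.17522619 0.12030175] [-0.7159756   0.16649719 -0.22044705]
```

{"fn": "jog_arm", "kwargs": {"plan": "0 0 0 0 0 5 0; 0 0 0 0 0 3 0; 0 0 0 0 0 2 0; 0 0 0 0 0 2 0; 0 0 0 0 0 2 0; 0 0 0 0 0 0 0"}}

```text
time: 5.32
tcp_pos: [0.5003, 0.1751, 0.1052]
ee_rot: [3.142, -0.0, -0.0]
force: [-0.0, -0.0, 1.4]
grip_width: 0.0002
grasp_force: 0.9
```

{"fn": "jog_arm", "kwargs": {"plan": "0 0 0 0 0 2 0; 0 0 0 0 0 1 0; 0 0 0 0 0 1 0; 0 0 0 0 0 0 0"}}

```text
time: 5.82
tcp_pos: [0.5003, 0.1751, 0.1013]
ee_rot: [-3.142, -0.0, -0.0]
force: [0.1, -0.7, 4.0]
grip_width: 0.0001
grasp_force: 1.8
```

{"fn": "jog_arm", "kwargs": {"plan": "0 0 0 0 0 1 0; 0 0 0 0 0 1 0; 0 0 0 0 0 0 0"}}

```text
time: 6.2
tcp_pos: [0.5006, 0.1752, 0.1]
ee_rot: [3.142, -0.001, -0.0]
force: [-1.4, -1.0, 10.9]
grip_width: -0.0
grasp_force: 5.4
```

{"fn": "jog_arm", "kwargs": {"plan": "0 0 0 0 0 1 0; 0 0 0 0 0 0 0; 0 0 0 0 0 0 0"}}

```text
time: 6.58
tcp_pos: [0.5009, 0.1754, 0.0998]
ee_rot: [-3.142, -0.002, -0.0]
force: [-4.9, -1.6, 18.2]
grip_width: 0.0
grasp_force: 9.4
```

The press hit bottom at 0.0998. I lift off and check that it latched.

{"fn": "jog_arm", "kwargs": {"plan": "0 0 0 0 0 -4 0; 0 0 0 0 0 -20 0; 0 0 0 0 0 -40 0; 0 0 0 -31 12 -26 0; 0 0 0 -32 13 0 0; 0 0 0 0 0 0 0; 0 0 0 0 0 0 0"}}

```text
time: 7.45
tcp_pos: [0.4376, 0.15, 0.1882]
ee_rot: [3.141, -0.0, -0.0]
force: [0.7, -0.4, 0.6]
grip_width: 0.0001
grasp_force: 0.0
```

```bash
python3 - <<'E'
from h import *
s=bot.sense();print(s["tcp_pos"],s["ee_rot"],s["force"]);p=bot.snapshot("wrist");q=bot.snapshot("scene")
cv2.imwrite("pics/w3.png",p[:,:,::-1])
a=cv2.imread("pics/scene0.png")[205:270,245:315];b=q[205:270,245:315,::-1]
c=np.hstack([cv2.resize(a,(400,371),interpolation=2),cv2.resize(b,(400,371),interpolation=2)]);cv2.imwrite("pics/c4.png",c)
E
```

```text
[0.43758187 0.15003448 0.18818839] [ 3.14147734e+00 -3.30505817e-04 -4.10509231e-04] [ 0.68235342 -0.39278194  0.61719978]
```

View pics/c4.png

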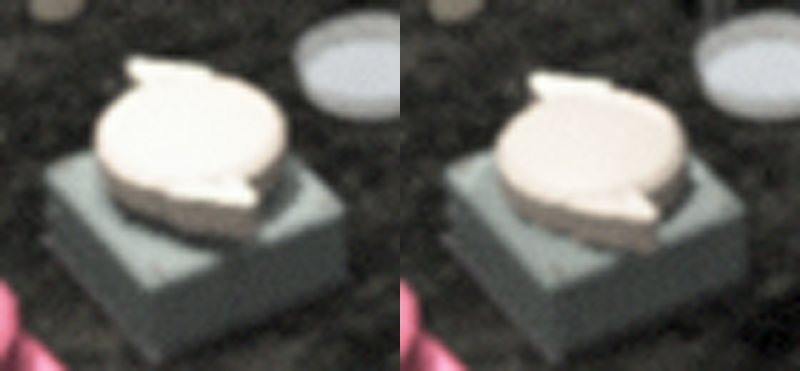

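Left is before and right is after: the head at crop (590,145) sits about 13 px lower than at (190,130), so it is latched. Descending beside wing A.

{"fn": "jog_arm", "kwargs": {"plan": "0 0 6 0 0 40 0; 0 0 0 0 0 40 0; 0 0 0 0 0 20 0; 0 0 0 0 0 11 0; 0 0 0 0 0 0 0; 0 0 0 0 -4 0 0; 0 0 0 0 -4 0 0; 0 0 0 0 0 0 0"}}

```text
time: 8.55
tcp_pos: [0.4384, 0.1586, 0.0778]
ee_rot: [-3.141, -0.001, -0.104]
force: [-0.1, 0.4, -0.7]
grip_width: -0.0001
grasp_force: 0.0
```

{"fn": "jog_arm", "kwargs": {"plan": "0 0 0 0 -3 0 0; 0 0 0 0 -3 0 0; 0 0 0 0 -3 0 0; 0 0 0 0 0 0 0"}}

```text
time: 9.05
tcp_pos: [0.439, 0.1672, 0.0773]
ee_rot: [-3.142, -0.0, -0.104]
force: [-0.8, -0.1, 0.5]
grip_width: -0.0002
grasp_force: 0.1
```

{"fn": "jog_arm", "kwargs": {"plan": "0 0 4 -0.7 -4.3 0 0; 0 0 4 -0.7 -4.3 0 0; 0 0 4 -0.7 -4.3 0 0; 0 0 4 -0.7 -4.3 0 0; 0 0 4 -0.7 -4.3 0 0; 0 0 4 -0.7 -4.3 0 0; 0 0 0 0 0 0 0"}}

```text
time: 9.93
tcp_pos: [0.4405, 0.1911, 0.0758]
ee_rot: [3.137, 0.0, -0.489]
force: [-0.2, -1.2, 0.2]
grip_width: -0.0002
grasp_force: 0.4
```

{"fn": "jog_arm", "kwargs": {"plan": "0 0 4 -0.7 -4.3 0 0; 0 0 4 -0.7 -4.3 0 0; 0 0 0 0 0 0 0"}}

```text
time: 10.3
tcp_pos: [0.4413, 0.1948, 0.0729]
ee_rot: [3.131, 0.004, -0.574]
force: [-0.4, -0.1, -0.4]
grip_width: 0.0
grasp_force: 0.4
```

```bash
python3 - <<'E'
from h import *
s=bot.sense();print(s["tcp_pos"],s["ee_rot"],s["force"],s["moment"],s["time"]);q=bot.snapshot("scene")
a=cv2.imread("pics/c4.png")[:,400:];b=q[205:270,245:315,::-1]
cv2.imwrite("pics/c5.png",np.hstack([a,cv2.resize(b,(400,371),interpolation=2)]))
E
```

```text
[0.44131438 0.19475226 0.07290615] [ 3.13066239  0.00376114 -0.57420185] [-0.40879487 -0.09135974 -0.4353193 ] [-0.12526633  0.01437779  0.03422621] 10.3
```

View pics/c5.png

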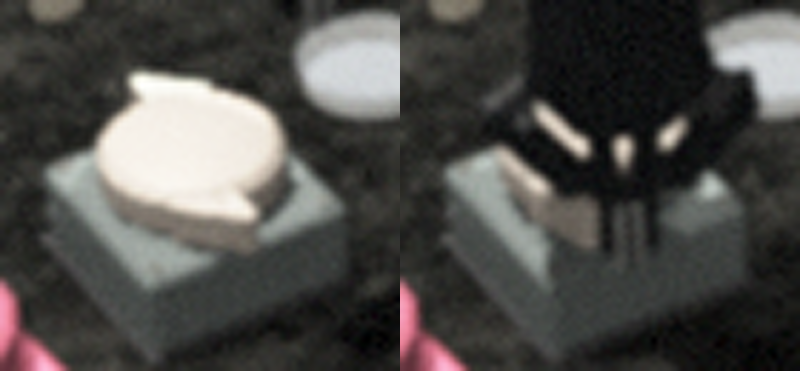

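The arm is lagging behind its command with z sagging, so I check the joints.

```bash
python3 - <<'E'
from h import *
s=bot.sense();print(s["qpos"].round(3),s["qvel"].round(3),s["effort"].round(1))
E
```

```text
[-0.736  0.215  0.247  2.024 -0.063  0.921 -2.601] [ 0.07  -0.003 -0.06   0.     0.003  0.    -0.001] [ -2.9 -44.7   4.2 -31.8  -0.3  -0.1   0. ]
```

Joint 7 is at its range limit. I turn the tool back 9° and push on without turning.

{"fn": "jog_arm", "kwargs": {"plan": "0 0 -5 0 -1 -1.5 0; 0 0 -4 0 -1 -1.5 0; 0 0 0 0 0 0 0"}}

```text
time: 10.72
tcp_pos: [0.4428, 0.1951, 0.076]
ee_rot: [3.132, 0.006, -0.421]
force: [-0.9, 0.1, 0.4]
grip_width: -0.0004
grasp_force: 0.4
```

```bash
python3 - <<'E'
from h import *
s=bot.sense();print(s["tcp_pos"],s["ee_rot"],s["force"],s["qpos"][6],s["time"])
E
```

```text
[0.44282023 0.1951434  0.0760041 ] [ 3.13246471  0.00640994 -0.42089612] [-0.92131817  0.05227174  0.43764692] -2.451176622874887 10.725
```

{"fn": "jog_arm", "kwargs": {"plan": "0 0 0 0.5 -3 0 0; 0 0 0 0.5 -3 0 0; 0 0 0 0.5 -3 0 0; 0 0 0 0 0 0 0"}}

```text
time: 11.22
tcp_pos: [0.448, 0.2037, 0.076]
ee_rot: [3.132, 0.006, -0.42]
force: [-0.3, -1.4, 0.2]
grip_width: 0.0003
grasp_force: 0.5
```

```bash
python3 - <<'E'
from h import *
s=bot.sense();print(s["tcp_pos"],s["ee_rot"],s["force"],s["qpos"][6],s["time"])
q=bot.snapshot("scene");p=bot.snapshot("wrist")
a=q[205:270,245:315,::-1]
cv2.imwrite("pics/c6.png",np.hstack([cv2.resize(a,(320,300),interpolation=2),cv2.resize(p[:,:,::-1],(480,300))]))
E
```

```text
[0.4479845  0.20372719 0.076012  ] [ 3.13244597  0.00550444 -0.42004676] [-0.31033544 -1.40971291  0.15830814] -2.4568811739151872 11.225
```

View pics/c6.png

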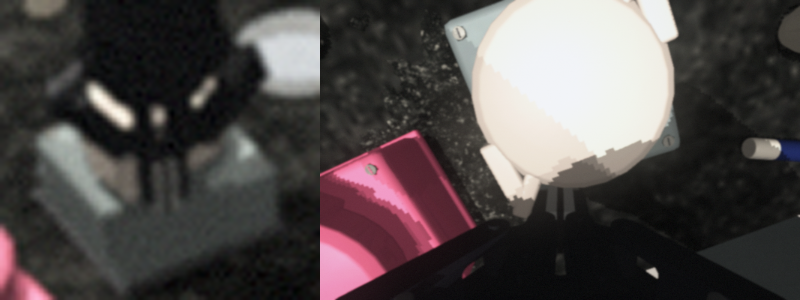

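The right part shows the wrist view: head disc at (573,85), wing A swung round to about (505,170), wing B at (657,15). Geometry puts the twist near 0.7 rad. I check the head height numerically from the disc's silhouette width.

```bash
cat > wid.py <<'E'
from h import *
from scipy.spatial.transform import Rotation as R
def run():
    s=bot.sense();p=bot.snapshot("wrist");k,c=K("wrist")
    Rt=R.from_euler("xyz",s["ee_rot"]).as_matrix();T=c["tool_from_camera"]
    Rc=Rt@T[:3,:3];o=s["tcp_pos"]+Rt@T[:3,3]
    print(s["tcp_pos"],s["force"])
    g=p.astype(int);a=np.radians(np.arange(0,360,.25))
    for z in(.0745,.0835):
        W=np.c_[.5005+.045*np.cos(a),.1733+.045*np.sin(a),0*a+z];q=(W-o)@Rc@k.T;q=q[:,:2]/q[:,2:]
        i,j=q[:,0].argmin(),q[:,0].argmax();print("z",z,"left",q[i].round(1),"right",q[j].round(1))
    for v in range(90,150,10):
        r=g[v];d=np.abs(r[4:]-r[:-4]).sum(1);d[:150]=0
        pk=[u+2 for u in range(150,500) if d[u]>60 and d[u]==d[max(0,u-5):u+6].max()]
        print(v,pk)
    cv2.imwrite("pics/w_last.png",p[:,:,::-1])
run()
E
python3 wid.py
```

```text
[0.44782793 0.20356262 0.07603029] [-0.20093726 -1.1989166  -0.06925971]
z 0.0745 left [206.1 113.3] right [465.4 109.6]
z 0.0835 left [197.6 114.2] right [476.8 109.6]
90 [162, 173, 186, 204, 461, 462, 471]
100 [172, 190, 202, 463, 471]
110 [184, 195, 463, 471, 472]
120 [153, 200, 471]
130 [202, 470]
140 [182, 204, 460, 469]
```

The measured disc width is 270 px. A latched head could show at most 259 px, so it has popped up. I let the wing back gently and retreat.

{"fn": "jog_arm", "kwargs": {"plan": "0 0 0 -5 0 0 0; 0 0 0 -5 0 0 0; 0 0 0 1.9 7 0 0; 0 0 0 1.9 7 0 0; 0 0 0 1.9 7 0 0; 0 0 0 1.9 7 0 0; 0 0 0 1.9 7 0 0; 0 0 0 1.9 7 0 0; 0 0 0 1.9 7 0 0; 0 0 0 1.9 7 0 0; 0 0 0 0 0 0 0; 0 0 0 0 0 -40 0; 0 0 -8 0 0 -50 0; 0 0 -8 0 0 0 0; 0 0 -8 0 0 0 0; 0 0 0 0 0 0 0; 0 0 0 0 0 0 0"}}

```text
time: 13.5
tcp_pos: [0.4307, 0.1507, 0.1665]
ee_rot: [3.135, 0.009, -0.005]
force: [-0.8, -0.4, -0.1]
grip_width: -0.0003
grasp_force: 0.0
```

```bash
sed -i 's/range(90,150,10)/range(60,160,8)/;s/(.0745,.0835)/(.068,.077)/' wid.py; python3 wid.py; python3 -c "
from h import *
s=bot.sense();print(s['time'],s['ee_rot'])
q=bot.snapshot('scene')
for n,i in(('before',cv2.imread('pics/scene0.png')[:,:,::-1]),('now',q)):
    for u in (278,282): print(n,u,i[205:250,u].mean(1).astype(int))
"
```

```text
[0.43067812 0.15066912 0.16649678] [-0.82408159 -0.35442299 -0.08318718]
z 0.068 left [205.6  87.6] right [354.9  92.8]
z 0.077 left [200.8  87.1] right [356.5  92.5]
60 [187, 202, 342, 348, 370]
68 [192, 201, 345, 351, 369]
76 [200, 354, 368, 461]
84 [164, 184, 199, 348, 356, 366]
92 [152, 173, 200, 357, 366]
100 [152, 165, 200, 356, 366]
108 [152, 160, 181, 195, 202, 355, 365]
116 [154, 175, 203, 353, 363, 490]
124 [156, 164, 202, 350, 362, 483, 498]
132 [156, 202, 212, 338, 347, 361, 443, 449, 480, 500]
140 [165, 202, 218, 219, 333, 347, 359, 479, 496]
148 [158, 202, 226, 325, 335, 343, 358, 459, 479]
156 [160, 202, 221, 240, 314, 326, 358, 484]
13.55 [ 3.13544509  0.00888438 -0.00420846]
before 278 [ 45  49  48  52  54  47  50  42  34  34  74 172 241 248 247 247 248 248
 247 249 249 249 249 249 249 249 250 249 250 249 248 247 248 247 219 143
 113 114 110 103  81  52  58 102 158]
before 282 [ 39  42  40  45  50  47  39  32  28  46  50  63 117 194 239 246 248 247
 248 248 249 248 248 248 248 248 248 249 249 248 243 236 242 249 236 168
 125 112 109 106  85  67  53  58  98]
now 278 [ 42  46  51  53  50  53  44  41  38  38  76 175 243 248 243 237 237 237
 238 238 238 238 240 240 239 241 241 242 243 244 238 237 238 236 201 139
 117 115 118 102  80  63  62  98 138]
now 282 [ 49  40  44  44  54  49  42  27  34  45  50  64 117 201 241 244 240 236
 236 236 238 237 238 239 238 239 239 240 240 238 228 220 228 237 220 163
 119 110 113 107  88  62  58  65 100]
```

The scene profiles match the initial ones, so the mushroom is up and turned back. Now the start button, at (0.530, −0.214).

{"fn": "jog_arm", "kwargs": {"plan": "0 0 0 0 0 -50 0; 0 0 0 10 36.5 0 0; 0 0 0 10 36.5 0 0; 0 0 0 10 36.5 0 0; 0 0 0 10 36.5 0 0; 0 0 0 10 36.5 0 0; 0 0 0 10 36.5 0 0; 0 0 0 10 36.5 0 0; 0 0 0 10 36.5 0 0; 0 0 0 10 36.5 0 0; 0 0 0 10 36.5 0 0; 0 0 0 0 0 50 0; 0 0 0 0 0 40 0; 0 0 0 0 0 20 0; 0 0 0 0 0 10 0; 0 0 0 0 0 0 0; 0 0 0 0 0 0 0"}}

```text
time: 15.72
tcp_pos: [0.5301, -0.215, 0.0989]
ee_rot: [3.135, 0.007, -0.002]
force: [0.4, 0.3, 0.4]
grip_width: -0.0001
grasp_force: 0.0
```

{"fn": "jog_arm", "kwargs": {"plan": "0 0 0 0 0 12 0; 0 0 0 0 0 8 0; 0 0 0 0 0 2 0; 0 0 0 0 0 2 0; 0 0 0 0 0 1 0; 0 0 0 0 0 0 0"}}

```text
time: 16.48
tcp_pos: [0.5292, -0.2149, 0.0729]
ee_rot: [3.136, 0.009, -0.001]
force: [-2.3, 2.0, 3.0]
grip_width: -0.0001
grasp_force: 1.8
```

{"fn": "jog_arm", "kwargs": {"plan": "0 0 0 0 0 1 0; 0 0 0 0 0 1 0; 0 0 0 0 0 0 0"}}

```text
time: 16.85
tcp_pos: [0.5293, -0.215, 0.0712]
ee_rot: [3.136, 0.009, -0.001]
force: [-3.4, 1.8, 7.3]
grip_width: 0.0003
grasp_force: 3.8
```

{"fn": "jog_arm", "kwargs": {"plan": "0 0 0 0 0 1 0; 0 0 0 0 0 0 0; 0 0 0 0 0 0 0"}}

```text
time: 17.23
tcp_pos: [0.5294, -0.2151, 0.071]
ee_rot: [3.136, 0.008, -0.002]
force: [-6.2, 3.6, 18.1]
grip_width: 0.0002
grasp_force: 8.7
```

The force jumps at z = 0.071, so the button is at its stop. I release and retreat.

{"fn": "jog_arm", "kwargs": {"plan": "0 0 0 0 0 -3 0; 0 0 0 0 0 -10 0; 0 0 0 0 0 -40 0; 0 0 0 0 0 -50 0; 0 0 0 0 0 -40 0; 0 0 0 0 0 0 0; 0 0 0 0 0 0 0; 0 0 0 0 0 0 0"}}

```text
time: 18.23
tcp_pos: [0.5299, -0.214, 0.2116]
ee_rot: [3.136, 0.011, -0.002]
force: [0.7, 0.5, 0.7]
grip_width: 0.0
grasp_force: 0.0
```

```bash
python3 -c "
from h import *
s=bot.sense();print(s['time'],s['tcp_pos'],s['force'])
q=bot.snapshot('scene');a=cv2.imread('pics/scene0.png')[:,:,::-1]
for i in(a,q): print(i[205:250,278].mean(1).astype(int)[8:40]); print(i[176:200,371].mean(1).astype(int))
bot.close_job()
"
```

```text
18.225 [ 0.52987112 -0.21397765  0.21161543] [0.68559374 0.53337139 0.68158979]
[ 34  34  74 172 241 248 247 247 248 248 247 249 249 249 249 249 249 249
 250 249 250 249 248 247 248 247 219 143 113 114 110 103]
[ 42  42  49  44  62 141 235 250 249 249 250 249 217 135 128 179 193 191
 191 186 161 115  76  65]
[ 35  38  77 174 241 248 248 247 247 248 248 248 249 249 249 250 250 250
 250 250 250 250 248 247 248 247 217 134 115 115 113 104]
[ 42  41  46  47  60 134 224 245 246 244 246 242 201 132 125 169 185 176
 170 172 151 112  74  62]
the job is handed in; nothing more can be done
```

I pressed and latched the mushroom button, twisted it clockwise until it popped up, then pressed the start button to its stop. Final image profiles show both buttons back up, and the job was handed in at 18.2 s; the one risk I saw is that joint 7 briefly read -2.601 against its -2.6 limit during the twist.

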